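# Slide the tin sound box home between wet-glued rails

### The job

Push the tin sound box along the jig board, down the lane between the two wooden rails, until it sits square and flat up against the stop block. The rails have just been glued, so nothing, neither the tin nor the robot, may touch either of them. Only push the tin, never lift or tip it, leave everything else where it is, and finish clear of the tin.

Things in the scene. Friction and masses are not known exactly. Their poses are not given: they have to be found in the camera images.
- jig: plywood board fixed to the bench, 500 mm along x, 220 mm along y, 12 mm thick. Origin: centre of its underside. x runs along the lane's centre line (y = 0) from the open entry end to the stop, z up. Bare from x = -250 to -20 mm, then the rails begin. Entry end on the robot's left, stop end on its right; yaw varies by 17 degrees either way.
- rail_far: wooden guide rail along the lane on the side away from the robot, 220 mm long (jig x = -20 to +200 mm), 18 mm wide, 16 mm high (its top is 28 mm above the bench). Origin: centre of its underside, at y = +67 mm on the jig; axes as the jig's. Its inner face is at jig y = +58 mm. Freshly glued: not to be touched.
- rail_near: the same rail on the robot's side, at y = -67 mm on the jig; inner face at jig y = -58 mm. The lane between the rails is 116 mm wide. Freshly glued: not to be touched.
- stop: fixed wooden block across the end of the lane, 25 mm deep, 84 mm wide, 40 mm high above the board. Origin: middle of the face that looks towards the entry, at its bottom edge on the board's top; axes as the jig's. That face lies 140 to 185 mm along the jig's x.
- tin: loose bare-metal box with a round sound hole in its top, 130 mm along x, 94 mm along y, 70 mm tall, about 0.35 kg. Origin: centre of its underside. Starts on the bare entry part, up to 30 mm off the centre line and turned up to 0.3 rad, x roughly along the jig's x. Stays where it is left. Against the stop, its origin is 65 mm before the stop's; centred, 11 mm remain to each rail.
- glue_jar: closed jar, 60 mm across, 60 mm tall, standing beyond the far rail. Origin at its underside. Not part of the job.
- varnish_can: plain metal can, 66 mm across, 65 mm tall, standing beyond the far rail. Origin at its underside. Not part of the job.
- wire_spool: wooden spool, 56 mm across, 48 mm tall, standing on the far side of the jig. Origin at its underside. Not part of the job.
- neck: unfinished violin neck with a round scroll, 220 mm long, 36 mm high, lying along its x axis across the bench just past the stop end of the jig. Origin at its underside. Not part of the job.
- screwdriver: screwdriver about 200 mm long, lying on the bench past the neck. Origin at its underside. Not part of the job.
- bridge_blank: small upright wooden block, 16 x 45 x 34 mm tall, standing on the jig board behind the stop. Origin at its underside. Not part of the job.
- clamp: metal bar clamp, about 230 x 85 mm, 24 mm high, lying on the bench beyond the far side of the bare entry part. Origin at its underside. Not part of the job.
Mind the look-alikes: they are no part of the job. What is shaped like the tin but blue is not meant.

How it is judged:
By the outcome, as a careful person would: the job done as asked, in the order asked, and still so for the second after the job is handed in, with the robot touching nothing.
It also fails if it takes over 61 s, if anything falls off the work surface, if the arm or the gripper's body presses on something with over 40 N, if the wrist force passes 120 N, or if a joint passes its speed limit or range.

### The arm

A 6-joint arm with a two-finger parallel gripper is mounted at the origin on the work surface. World frame = base frame: x ahead of the robot, y to its left, z up, the work surface at z = 0. Lengths are in m, angles in rad, forces in N, time in s.
With the tool pointing down it reaches from about 0.35 to 0.85 m from the base axis. Payload 8.1 kg.
Tool frame: the origin (TCP) lies at the very end of the fingers, on their centre line; the grasp point (between the pads) lies arm.tcp_to_grasp behind it (arm.tcp_to_grasp is the distance from the TCP to the grasp point, in m); z points along the fingers, y is the line along which they close (so a half turn about z gives the same grasp; the last joint's range is limited). The gripper opens to 85 mm and grips with 20 to 120 N. Pads are 22 mm wide; open, the fingers measure 114 mm over their backs; the gripper's body (76 mm by 85 mm) begins 54 mm behind the grasp point. The pads swing forward as they close: fully open they stand 13 mm farther back than shut.
Start: joints at [-1.406, 0.13, 1.488, -0, 1.523, -0.085], TCP at [0.148, -0.581, 0.231] pointing down, gripper open.
Joint ranges: [-2.96, 2.96], [-0.89, 2.26], [0.02, 2.5], [-1.34, 4.48], [0, 2.73], [-2.66, 2.66]. Speed limits (rad/s): [2.39, 2.39, 2.79, 3.14, 3.14, 3.14].

### API

Orientations are given as a unit quaternion [x, y, z, w].
In Python, from station import get_state, get_image, get_calibration, close_job, arm gives the robot as it stands.
- The arm moves only by the tool send_rows, never from a script. Its arguments are lists of equal length, an entry for each row: "travel": the shift along the tool's x, y, z in m, a list of three; "delta_rot": the turn, a rotation vector about the tool's x, y, z in rad, a list of three. A call has 1 to 5 rows; each row is the pose to reach, as a shift and turn from the pose commanded when the call began, along the tool's axes at that moment; what a row does not reach only later rows make up. A row lasts 1/8 s, in which the tool goes at most 62.5 mm and 10.7 degrees, less where a joint would pass 70% of its speed; a pose out of reach is approached as far as the arm can. A call with a gripper value outside its range is refused whole. "gripper" is the finger opening in m, from 0 to 0.0854, set as the call begins (left out, the last holds). The fingers move at their own pace and stop on an object; "force" is the grip in N (left out, the last holds). Time passes only in rows, so rows that repeat a pose let the fingers close. It gives the time, the measured TCP pose, the force, the opening and the grip force at its end, in the units of the state.
- get_state(): the state, without advancing time (a new reading comes with each control period).
- get_image(name): name is "scene" or "top"; returns the picture (420x560x3 uint8, red, green, blue); there is no depth.
- get_calibration(name): a dict with "camera_matrix" (3x3 intrinsics, pixels), "distortion" ([k1, k2, p1, p2, k3] as OpenCV has them; the pictures are not rectified), "T" (4x4, takes a point from camera to world coordinates). Camera axes: x right, y down, z forward; pixel columns grow to the right and rows downward; lengths in m; the calibration is good to about 2 mm. A picture is of the moment at which its call begins. get_calibration takes no time and is no camera call.
- close_job(): hands the job in; it is judged then, once.
The state is a dict: "t": time; "joint_positions": joint angles; "qd": joint speeds; "joint_torque": joint torques, N m; "tcp_pos": TCP position; "tool_rot": TCP orientation; "ft_force": force on the tool from outside, world axes, zero at the start; "torque": the same for the moment, N m; "finger_gap": opening from 0.0 (shut) to 1.0 (fully open); "gripper_force": force on a finger pad.
Only numpy, scipy, OpenCV 4.12 (cv2) and the standard library are available. Lean on these libraries where they do the work, as an engineer would, in place of code of your own. Each camera call takes 0.05 s, during which the arm holds its last target. There are 200 camera calls.

## Working session

There is one attempt and no reset: what is moved stays moved. The work goes in short steps, Python scripts to look and compute and a tool call to move; the robot and the scene stay as the last step left them, time stands still between calls to the robot, and variables do not carry over. Pictures are saved under pics/ and viewed, at most 10 in all, crops included, and the job is handed in when it is done.

Besides the shell and the picture viewer there is one more tool, called after "Call:" as name(argument=value, ...) on one line, values as JSON. send_rows: Moves the arm, as the interface text tells. Its arguments: {"type":"object","properties":{"travel":{"type":"array"},"delta_rot":{"type":"array"},"gripper":{"type":"number"},"force":{"type":"number"}},"required":["travel","delta_rot"]}

```bash
mkdir -p pics; ls
python3 - <<'E'
from station import *
import cv2,numpy as np
np.set_printoptions(precision=4,suppress=True)
for n in("scene","top"):
    cv2.imwrite(f"pics/{n}0.png",get_image(n)[:,:,::-1]); c=get_calibration(n); print(n,c)
s=get_state();print(s, arm.tcp_to_grasp)
E
```

```text
pics
scene {'camera_matrix': array([[460.5071,   0.    , 279.0361],
       [  0.    , 460.5071, 215.5852],
       [  0.    ,   0.    ,   1.    ]]), 'distortion': array([-0.082,  0.   ,  0.   ,  0.   ,  0.   ]), 'T': array([[ 0.7638,  0.4545, -0.4583,  0.9678],
       [ 0.6454, -0.5374,  0.5428, -0.5565],
       [ 0.0003, -0.7104, -0.7038,  0.8143],
       [ 0.    ,  0.    ,  0.    ,  1.    ]])}
top {'camera_matrix': array([[406.7498,   0.    , 276.1125],
       [  0.    , 406.7498, 218.5195],
       [  0.    ,   0.    ,   1.    ]]), 'distortion': array([-0.1118,  0.    ,  0.    ,  0.    ,  0.    ]), 'T': array([[ 0.0073, -0.9966,  0.0826,  0.4005],
       [-0.9998, -0.0087, -0.0161,  0.0239],
       [ 0.0168, -0.0824, -0.9965,  0.9946],
       [ 0.    ,  0.    ,  0.    ,  1.    ]])}
{'t': 0.1, 'joint_positions': array([-1.4064,  0.1311,  1.4892,  0.    ,  1.523 , -0.0854]), 'qd': array([ 0.0002, -0.0013, -0.0014,  0.0008, -0.0015,  0.0011]), 'joint_torque': array([ -0.0001, -57.0952, -50.1942,  -0.0002,   0.008 ,   0.    ]), 'tcp_pos': array([ 0.1483, -0.5809,  0.2303]), 'tool_rot': array([ 0.9922,  0.1246, -0.    , -0.0008]), 'ft_force': array([-0.4902,  0.144 , -0.9045]), 'torque': array([ 0.081 , -0.0379,  0.0432]), 'gripper_force': 0.0, 'finger_gap': 1.002737305226201} 0.0187
```

View pics/top0.png

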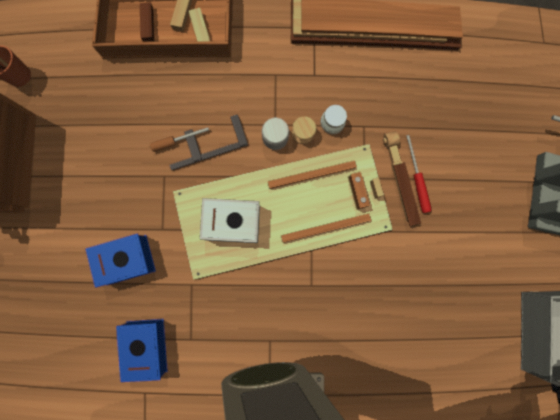

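View pics/scene0.png

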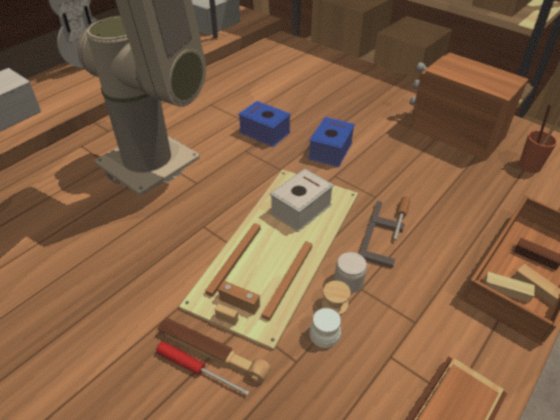

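The top view shows the jig with corners near (176,192), (369,146), (391,229) and (195,277). The tin top spans (203,199) to (258,244), and the stop is near (357,192). The blue boxes are decoys. I'll zoom in for corner accuracy.

```bash
cat > h.py <<'E'
import cv2,numpy as np
from station import *
from scipy.optimize import least_squares
np.set_printoptions(precision=4,suppress=True)
def ray(n,px,z):
    c=get_calibration(n);T=np.array(c["T"])
    u=cv2.undistortPoints(np.array(px,float).reshape(-1,1,2),np.array(c["camera_matrix"]),np.array(c["distortion"])).reshape(-1,2)
    d=np.c_[u,np.ones(len(u))]@T[:3,:3].T
    return T[:3,3]+d*((z-T[2,3])/d[:,2])[:,None]
def proj(n,P):
    c=get_calibration(n);Ti=np.linalg.inv(np.array(c["T"]))
    return cv2.projectPoints(np.array(P,float),cv2.Rodrigues(Ti[:3,:3])[0],Ti[:3,3],np.array(c["camera_matrix"]),np.array(c["distortion"]))[0].reshape(-1,2)
def rect(L,W,z,cx=0):
    return np.array([[cx-L/2,W/2,z],[cx+L/2,W/2,z],[cx+L/2,-W/2,z],[cx-L/2,-W/2,z]])
def place(p,P):
    c,s=np.cos(p[2]),np.sin(p[2]);P=np.array(P,float)
    return P@np.array([[c,s,0],[-s,c,0],[0,0,1]])+[p[0],p[1],0]
def fit(obs,x0):  # obs: list of (cam, local pts, pixels)
    r=least_squares(lambda p:np.concatenate([(proj(n,place(p,P))-px).ravel() for n,P,px in obs]),x0,x_scale=[.1,.1,.1])
    return r.x,r.fun
def crop(img,x,y,w,h,k,name):
    cv2.imwrite(name,cv2.resize(img[y:y+h,x:x+w,::-1],None,fx=k,fy=k,interpolation=cv2.INTER_CUBIC))
E
python3 - <<'E'
from h import *
i=cv2.imread("pics/top0.png")[:,:,::-1];crop(i,165,135,235,150,3,"pics/topc.png")
i=cv2.imread("pics/scene0.png")[:,:,::-1];crop(i,180,165,185,185,3,"pics/scenec.png")
E
```

```text
(no output)
```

View pics/topc.png

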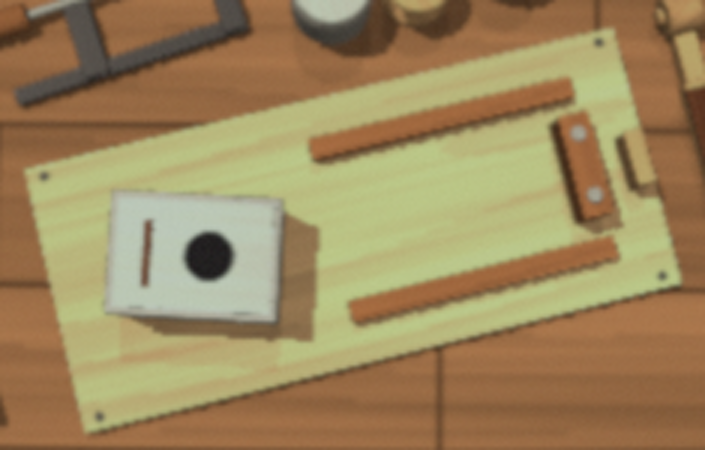

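View pics/scenec.png

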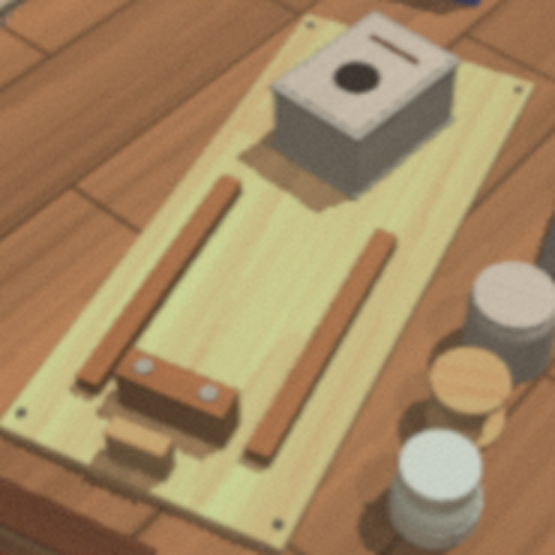

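Crop pixels, top view:
- Jig corners: (25,170), (612,28), (682,285), (88,434).
- Tin top: (113,189), (284,199), (277,322), (106,313).
- Stop top: (562,117), (588,111), (610,213), (585,221).

Crop pixels, scene view:
- Tin top: near entry (377,11), (459,63), (357,137), (273,88).
- Jig corners: (306,15), (534,85), (284,549), (0,431).

```bash
cat >> h.py <<'E'
def c2p(px,x,y,k=3): return (np.array(px,float)+.5)/k-.5+[x,y]
E
python3 - <<'E'
from h import *
t=lambda p:c2p(p,165,135); s=lambda p:c2p(p,180,165)
J=rect(.5,.22,.012)
jt=t([(25,170),(612,28),(682,285),(88,434)]);js=s([(534,85),(284,549),(0,431),(306,15)])
a,f=fit([("top",J,jt)],[.45,0,-1.3]);print("jig top",a,abs(f).max())
b,f=fit([("scene",J,js)],[.45,0,-1.3]);print("jig scene",b,abs(f).max())
j,f=fit([("top",J,jt),("scene",J,js)],a);print("jig",j,f)
B=rect(.13,.094,.082)
tt=t([(113,189),(284,199),(277,322),(106,313)]);ts=s([(459,63),(357,137),(273,88),(377,11)])
for o in([("top",B,tt)],[("scene",B,ts)],[("top",B,tt),("scene",B,ts)]):
    p,f=fit(o,[.45,.1,-1.5]);q=place([0,0,-j[2]],[[p[0]-j[0],p[1]-j[1],0]])[0];print("tin",p,abs(f).max(),"in jig",q,p[2]-j[2])
S=rect(.025,.084,.052,.0125)
st=t([(562,117),(588,111),(610,213),(585,221)])
p,f=fit([("top",S,st)],[.45,-.1,-1.3]);q=place([0,0,-j[2]],[[p[0]-j[0],p[1]-j[1],0]])[0];print("stop",p,abs(f).max(),q)
for nm,px in(("far",[(309,138),(572,78)]),("near",[(349,301),(614,236)])):
    w=ray("top",t(px),.028);print(nm,place([0,0,-j[2]],w-[j[0],j[1],0]))
E
```

```text
jig top [ 0.5019 -0.0083 -1.3186] 0.8253727519259542
jig scene [ 0.5043 -0.0083 -1.3118] 1.2588922645937828
jig [ 0.5031 -0.0082 -1.3147] [-0.3092  0.0806  0.1658 -0.9182  0.5095 -1.2791 -0.616   0.0317 -0.0291
 -0.8357 -0.3651  0.8684 -1.0166 -1.4439 -0.0361 -0.5059]
tin [ 0.4722  0.1138 -1.6153] 0.5021954354216973 in jig [-0.1258  0.001   0.    ] -0.30059866576046046
tin [ 0.4744  0.1136 -1.6228] 1.6742515579957455 in jig [-0.1251  0.003   0.    ] -0.30809598852653974
tin [ 0.4731  0.1139 -1.618 ] 1.7745961886395776 in jig [-0.1257  0.0018  0.    ] -0.3032928133991921
stop [ 0.5458 -0.1769 -1.3616] 1.0684541627815634 [ 0.174  -0.0015  0.    ]
far [[-0.0188  0.0758  0.028 ]
 [ 0.2005  0.0722  0.028 ]]
near [[-0.02   -0.0586  0.028 ]
 [ 0.1994 -0.0606  0.028 ]]
```

```bash
cat >> h.py <<'E'
from scipy.spatial.transform import Rotation as R
JG=np.array([.5019,-.0083,-1.321])
def j2w(x,y): return place(JG,[[x,y,0]])[0][:2]
def w2j(p): return place([0,0,-JG[2]],[[p[0]-JG[0],p[1]-JG[1],0]])[0][:2]
def go(w,z,yawj=0):  # world xy, z, tool-y angle relative to jig y
    s=get_state();r=R.from_quat(s["tool_rot"])
    a=JG[2]+np.pi/2+yawj
    tgt=R.from_matrix(np.array([[-np.sin(a),np.cos(a),0],[np.cos(a),np.sin(a),0],[0,0,-1]]).T)
    # columns: x=a+90, y=a, z down
    tgt=R.from_matrix(np.column_stack([[-np.sin(a),np.cos(a),0],[np.cos(a),np.sin(a),0],[0,0,-1]]))
    print("travel",r.inv().apply(np.r_[w,z]-s["tcp_pos"]),"rot",(r.inv()*tgt).as_rotvec(),"jig",w2j(s["tcp_pos"]),s["tcp_pos"][2],s["ft_force"],s["t"])
E
sed -i '/tgt=R.from_matrix(np.array/d' h.py
python3 -c "
from h import *
go([.45,-.2],.2)"
```

```text
travel [ 0.3865 -0.2944  0.0309] rot [-0.0012 -0.0015 -1.5708] jig [ 0.4674 -0.4842] 0.23033244417050097 [-0.4902  0.144  -0.9045] 0.1
```

Call:
send_rows(travel=[[0.045, -0.035, 0], [0.09, -0.07, 0], [0.135, -0.105, 0], [0.18, -0.14, 0], [0.225, -0.175, 0]], delta_rot=[[0, 0, -0.15], [0, 0, -0.3], [0, 0, -0.45], [0, 0, -0.6], [0, 0, -0.75]], gripper=0.06)

```text
t: 0.72
tcp_pos: [0.3238, -0.3544, 0.2309]
tool_rot: [0.877, 0.481, 0.0, -0.0]
ft_force: [0.9, -1.2, -0.2]
finger_gap: 0.701
gripper_force: 0.0
```

```bash
python3 -c "
from h import *
go(j2w(-.25,0),.2)"
```

```text
travel [ 0.5589 -0.2175  0.0311] rot [-0.0002 -0.0004 -0.8162] jig [ 0.2914 -0.2582] 0.23092325636848274 [ 0.8657 -1.1805 -0.2163] 0.725
```

Call:
send_rows(travel=[[0.05, -0.02, 0], [0.1, -0.04, 0], [0.15, -0.06, 0], [0.2, -0.08, 0], [0.25, -0.1, 0]], delta_rot=[[0, 0, -0.15], [0, 0, -0.3], [0, 0, -0.45], [0, 0, -0.6], [0, 0, -0.75]])

```text
t: 1.35
tcp_pos: [0.3739, -0.0901, 0.2311]
tool_rot: [0.639, 0.769, 0.0, 0.0]
ft_force: [0.9, 0.0, 0.2]
finger_gap: 0.703
gripper_force: 0.0
```

```bash
python3 -c "
from h import *
go(j2w(-.25,0),.2)"
```

```text
travel [0.3065 0.1242 0.0311] rot [ 0.0002  0.     -0.0662] jig [ 0.0476 -0.1442] 0.2310800190022148 [0.8545 0.0321 0.1834] 1.35
```

Call:
send_rows(travel=[[0.055, 0.022, 0], [0.11, 0.044, 0], [0.165, 0.066, 0], [0.22, 0.088, 0], [0.27, 0.11, 0]], delta_rot=[[0, 0, -0.02], [0, 0, -0.066], [0, 0, -0.066], [0, 0, -0.066], [0, 0, -0.066]])

```text
t: 1.98
tcp_pos: [0.434, 0.1957, 0.2311]
tool_rot: [0.615, 0.788, -0.0, 0.0]
ft_force: [1.7, -0.5, 0.7]
finger_gap: 0.701
gripper_force: 0.0
```

```bash
python3 -c "
from h import *
go(j2w(-.25,0),.035)"
```

```text
travel [0.0357 0.0152 0.1961] rot [-0.0001  0.0001 -0.004 ] jig [-0.2144 -0.0153] 0.23106102373870296 [ 1.7145 -0.4943  0.6684] 1.975
```

Call:
send_rows(travel=[[0.032, 0.014, 0.0], [0.032, 0.014, 0.05], [0.032, 0.014, 0.1], [0.032, 0.014, 0.15], [0.032, 0.014, 0.19]], delta_rot=[[0, 0, -0.004], [0, 0, -0.004], [0, 0, -0.004], [0, 0, -0.004], [0, 0, -0.004]])

```text
t: 2.6
tcp_pos: [0.4388, 0.2275, 0.0387]
tool_rot: [0.614, 0.789, -0.001, -0.001]
ft_force: [-0.2, -0.4, -0.6]
finger_gap: 0.702
gripper_force: 0.0
```

```bash
python3 -c "
from h import *
go(j2w(-.25,0),.035)
crop(get_image('top'),165,135,235,150,3,'pics/t1.png')"
```

```text
travel [0.0059 0.0029 0.0037] rot [-0.0022  0.0003 -0.0006] jig [-0.2441 -0.0029] 0.03874591076636999 [-0.2016 -0.4433 -0.6114] 2.6
```

View pics/t1.png

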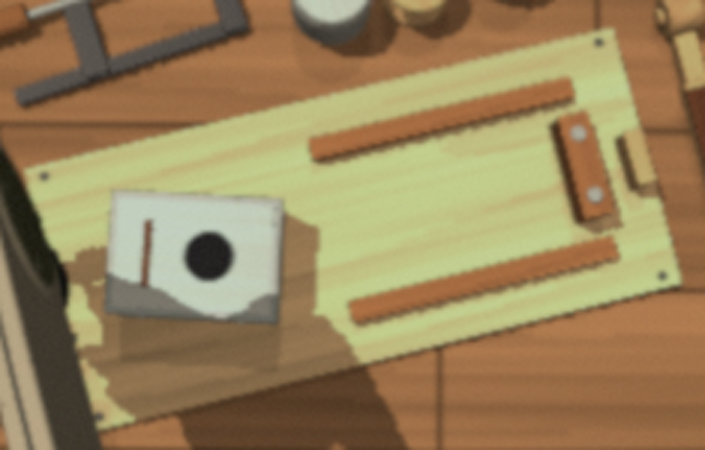

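Call:
send_rows(travel=[[-0.015, 0.003, 0.003], [-0.028, 0.003, 0.003], [-0.034, 0.003, 0.003], [-0.04, 0.003, 0.003], [-0.046, 0.003, 0.003]], delta_rot=[[0, 0, 0], [0, 0, 0], [0, 0, 0], [0, 0, 0], [0, 0, 0]])

```text
t: 3.28
tcp_pos: [0.4546, 0.1839, 0.0389]
tool_rot: [0.614, 0.789, 0.0, 0.0]
ft_force: [-0.7, 0.9, 0.1]
finger_gap: 0.702
gripper_force: 0.8
```

```bash
cat >> h.py <<'E'
from scipy.optimize import minimize
B=rect(.13,.094,.082)
def tin(g,n="top"):  # g: guess in jig (x,y,yaw); maximise edge contrast of the top outline
    im=get_image(n); G=cv2.GaussianBlur(im,(0,0),1.0).astype(float).mean(2)
    sat=cv2.GaussianBlur(cv2.cvtColor(im,cv2.COLOR_RGB2HSV)[:,:,1],(0,0),.8).astype(float)
    u=np.linspace(-.9,.9,40)
    def pts(d):
        a,b=.065+d,.047+d
        return np.vstack([np.c_[u*.065,0*u+b],np.c_[u*.065,0*u-b],np.c_[0*u+a,u*.047],np.c_[0*u-a,u*.047]])
    P=[np.c_[pts(d),np.full(160,.082)] for d in(-.0035,.0035)]
    def val(p):
        w=np.r_[j2w(p[0],p[1]),JG[2]+p[2]]
        v=[]
        for Q in P:
            q=proj(n,place(w,Q)).astype(np.float32)
            v.append(cv2.remap(sat.astype(np.float32),q[:,0].copy(),q[:,1].copy(),cv2.INTER_LINEAR).ravel())
        return -np.mean(np.clip(v[1]-v[0],-10,60))
    best=min((minimize(val,np.add(g,o),method="Nelder-Mead",options=dict(initial_simplex=np.add(g,o)+np.array([[0,0,0],[.008,0,0],[0,.008,0],[0,0,.08]]))) for o in([0,0,0],[.01,0,.05],[-.01,0,-.05],[0,.006,0],[0,-.006,0])),key=lambda r:r.fun)
    print("tin in jig",n,best.x,best.fun,get_state()["t"]); return best.x,im
E
python3 -c "
from h import *
go(j2w(-.2,0),.035)
x,im=tin([-.115,.0,-.2])
# check on the first picture
import h
old=cv2.imread('pics/top0.png')[:,:,::-1].copy(); h.get_image=lambda n:old
h.tin([-.12,.0,-.25])
for P in [B]:
  q=proj('top',place(np.r_[j2w(x[0],x[1]),JG[2]+x[2]],P)); cv2.polylines(im,[np.round(q).astype(int)],True,(255,0,0))
crop(im,165,135,235,150,3,'pics/t2.png')"
```

```text
travel [ 0.0021 -0.0017  0.0039] rot [ 0.0007 -0.0003 -0.001 ] jig [-0.1979  0.0017] 0.03885890017436863 [-0.6761  0.8665  0.0546] 3.275
tin in jig top [-0.1231  0.0014 -0.3073] -37.96782684326172 3.325
tin in jig top [-0.1266  0.0012 -0.2948] -54.25530242919922 3.325
```

View pics/t2.png

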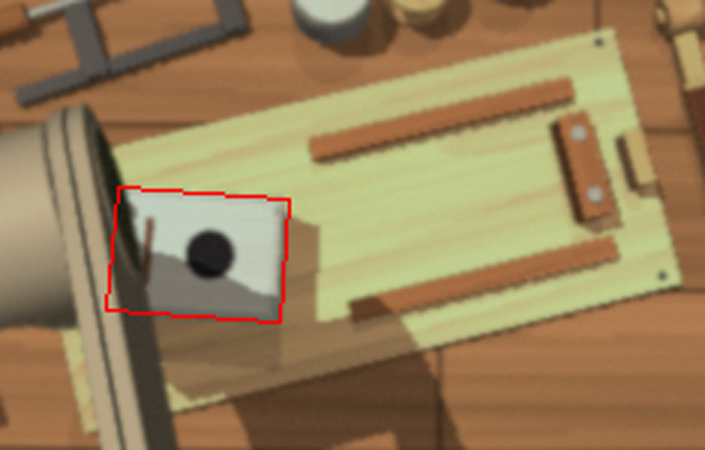

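The outline overlay shows the tin practically unmoved (hole still at (208,255)), with the arm now hiding its rear edge. I'll keep pushing and measure from the scene camera.

Call:
send_rows(travel=[[-0.004, -0.001, 0.003], [-0.008, -0.002, 0.003], [-0.011, -0.002, 0.003], [-0.014, -0.002, 0.003], [-0.014, -0.002, 0.003]], delta_rot=[[0, 0, 0], [0, 0, 0], [0, 0, 0], [0, 0, 0], [0, 0, 0]])

```text
t: 3.95
tcp_pos: [0.4559, 0.1697, 0.0352]
tool_rot: [0.614, 0.789, -0.0, 0.0]
ft_force: [0.5, 0.8, 1.4]
finger_gap: 0.704
gripper_force: 0.8
```

```bash
python3 -c "
from h import *
go(j2w(-.2,0),.035)
tin([-.115,.0,-.2])
x,im=tin([-.115,.0,-.2],'scene')
q=proj('scene',place(np.r_[j2w(x[0],x[1]),JG[2]+x[2]],B)); cv2.polylines(im,[np.round(q).astype(int)],True,(255,0,0))
crop(im,180,130,200,150,4,'pics/s2.png')"
```

```text
travel [0.0162 0.0006 0.0002] rot [-0.0001  0.0003 -0.001 ] jig [-0.1838 -0.0006] 0.03523700824372733 [0.4874 0.7596 1.3702] 3.95
tin in jig top [-0.1125 -0.0007 -0.3124] -36.15049362182617 4.0
tin in jig scene [-0.11    0.0013 -0.3121] -24.073822021484375 4.05
```

View pics/s2.png

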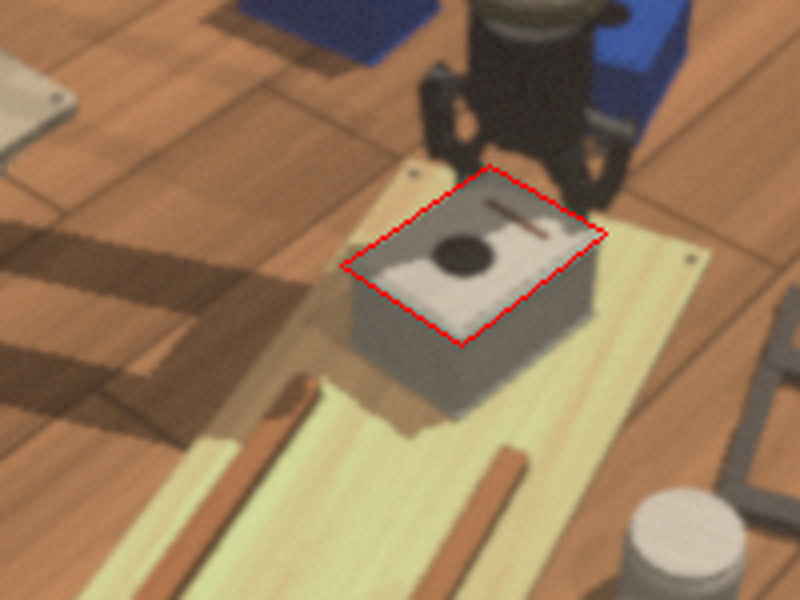

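The overlay is a few pixels too wide. Reading the tin corners by hand (crop pixels):
- Top: left (351,277), front (461,347), right (598,238).
- Bottom: left (353,345), front (455,418), right (597,315).

```bash
cat >> h.py <<'E'
def tj(p): return np.r_[w2j(p),p[2]-JG[2]]
E
python3 -c "
from h import *
b=B.copy();b[:,2]=.012
px=c2p([(598,238),(461,347),(351,277)],180,130,4);pb=c2p([(597,315),(455,418),(353,345)],180,130,4)
for o in([('scene',B[:3],px)],[('scene',b[:3],pb)],[('scene',B[:3],px),('scene',b[:3],pb)]):
  p,f=fit(o,[.48,.1,-1.5]);print(tj(p),f)
"
```

```text
[-0.1061  0.0018 -0.2756] [ 1.45   -0.5224  0.8142  0.7309 -2.2618 -0.5684]
[-0.1161 -0.0001 -0.3347] [ 0.7523 -0.248   0.5738  0.745  -1.3367 -0.7086]
[-0.1111  0.0008 -0.3047] [ 2.0946 -1.242   0.3021 -0.8883 -1.846  -2.6339  0.1316  0.4474  1.0598
  2.3696 -1.7719  1.3624]
```

The rotated tin's back face spans about y = -26 to +64 mm, so the near finger passed beside it and only the far finger pushed. I'll back off and square the tin with the shut fingers. One push goes on the far side near the back, the other on the near side near the front.

Call:
send_rows(travel=[[0.03, 0, 0], [0.04, 0, -0.03], [0.04, 0, -0.085], [0.01, 0.05, -0.085], [-0.03, 0.1, -0.085]], delta_rot=[[0, 0, 0], [0, 0, 0], [0, 0, 0], [0, 0, 0], [0, 0, 0]], gripper=0.0)

```text
t: 4.68
tcp_pos: [0.5606, 0.1664, 0.1221]
tool_rot: [0.613, 0.79, 0.001, 0.001]
ft_force: [0.2, 0.9, 0.7]
finger_gap: 0.0
gripper_force: 0.0
```

```bash
python3 -c "
from h import *
go(j2w(-.145,.1),.035)
tin([-.111,.0,-.3])
"
```

```text
travel [-0.0097 -0.0004  0.0871] rot [0.0032 0.0005 0.0013] jig [-0.1548  0.1001] 0.12213173379051867 [0.1632 0.9254 0.6808] 4.675
tin in jig top [-0.1134 -0.0007 -0.3425] -36.242897033691406 4.725
```

Call:
send_rows(travel=[[-0.008, 0, 0.05], [-0.008, 0, 0.086], [-0.008, -0.015, 0.086], [-0.008, -0.026, 0.086], [-0.008, -0.032, 0.086]], delta_rot=[[0, 0, 0], [0, 0, 0], [0, 0, 0], [0, 0, 0], [0, 0, 0]])

```text
t: 5.35
tcp_pos: [0.5294, 0.1505, 0.0346]
tool_rot: [0.614, 0.789, 0.0, 0.0]
ft_force: [1.3, 1.0, -0.2]
finger_gap: -0.0
gripper_force: 0.0
```

Call:
send_rows(travel=[[0, -0.005, 0], [0, -0.01, 0], [0, -0.01, 0]], delta_rot=[[0, 0, 0], [0, 0, 0], [0, 0, 0]])

```text
t: 5.72
tcp_pos: [0.5201, 0.1481, 0.0348]
tool_rot: [0.614, 0.789, 0.0, 0.0]
ft_force: [1.6, 0.4, 2.0]
finger_gap: -0.001
gripper_force: 0.0
```

```bash
python3 -c "
from h import *
go(j2w(-.145,.1),.035)
x,im=tin([-.111,.0,-.2])
q=proj('top',place(np.r_[j2w(x[0],x[1]),JG[2]+x[2]],B)); cv2.polylines(im,[np.round(q).astype(int)],True,(255,0,0))
crop(im,165,135,235,150,3,'pics/t3.png')
"
```

```text
travel [-0.002   0.0437 -0.0002] rot [ 0.0006  0.0001 -0.0007] jig [-0.1471  0.0563] 0.03475263795965061 [1.6404 0.4007 2.0409] 5.725
tin in jig top [-0.1133 -0.0231 -0.0336] -45.41518020629883 5.775
```

View pics/t3.png

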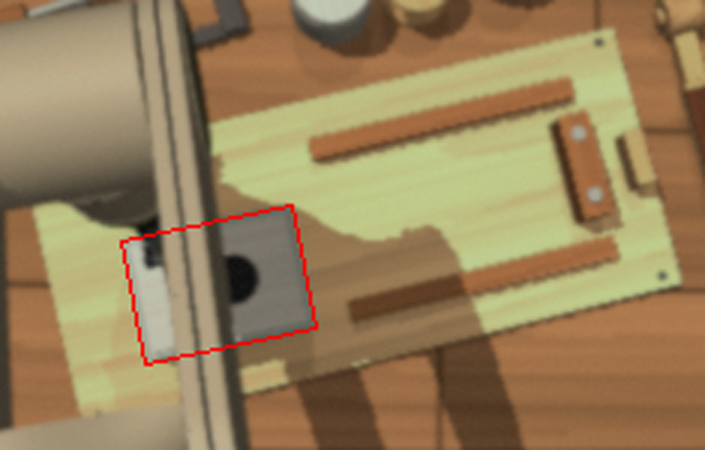

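The overlay fits: the tin is now at x = -0.113, y = -0.023, yaw = -0.034. Next I'll turn the tool 90° and push flush from the near side with both fingers, to centre and square it.

Call:
send_rows(travel=[[0, 0.025, 0], [0, 0.03, -0.04], [0, 0.03, -0.09], [-0.01, -0.01, -0.12], [-0.02, -0.06, -0.12]], delta_rot=[[0, 0, 0], [0, 0, 0.0], [0, 0, 0.15], [0, 0, 0.3], [0, 0, 0.45]], gripper=0.06)

```text
t: 6.4
tcp_pos: [0.4681, 0.1137, 0.1573]
tool_rot: [0.776, 0.631, 0.002, 0.001]
ft_force: [0.5, -0.4, 0.4]
finger_gap: 0.703
gripper_force: 0.0
```

```bash
python3 -c "
from h import *
go(j2w(-.113,-.107),.15,-np.pi/2)
"
```

```text
travel [-0.0581 -0.0878  0.0069] rot [ 0.0034 -0.0037  1.1155] jig [-0.1266 -0.0026] 0.1573328721930437 [ 0.4534 -0.4059  0.4428] 6.4
```

Call:
send_rows(travel=[[-0.014, -0.022, 0], [-0.028, -0.044, 0], [-0.042, -0.066, 0], [-0.058, -0.088, 0], [-0.058, -0.088, 0]], delta_rot=[[0, 0, 0.18], [0, 0, 0.36], [0, 0, 0.54], [0, 0, 0.72], [0, 0, 0.9]])

```text
t: 7.02
tcp_pos: [0.3674, 0.0741, 0.1537]
tool_rot: [0.973, 0.23, -0.001, 0.0]
ft_force: [0.7, -0.3, 0.3]
finger_gap: 0.702
gripper_force: 0.0
```

Call:
send_rows(travel=[[0, 0, 0], [0, 0, 0]], delta_rot=[[0, 0, 0.17], [0, 0, 0.216]])

```text
t: 7.28
tcp_pos: [0.3685, 0.0745, 0.1539]
tool_rot: [0.992, 0.125, -0.001, 0.0]
ft_force: [0.5, 0.3, -0.2]
finger_gap: 0.699
gripper_force: 0.0
```

```bash
python3 -c "
from h import *
go(j2w(-.113,-.107),.035,-np.pi/2)
tin([-.113,-.023,-.034])
"
```

```text
travel [0.0019 0.0002 0.1189] rot [0.     0.0011 0.0004] jig [-0.1132 -0.1088] 0.15394652088448704 [ 0.4599  0.2532 -0.1791] 7.275
tin in jig top [-0.1131 -0.0229 -0.0149] -31.481115341186523 7.325
```

Call:
send_rows(travel=[[0, 0, 0.05], [0, 0, 0.1], [0, 0, 0.118], [0.012, 0, 0.118], [0.022, 0, 0.118]], delta_rot=[[0, 0, 0], [0, 0, 0], [0, 0, 0], [0, 0, 0], [0, 0, 0]])

```text
t: 7.95
tcp_pos: [0.3902, 0.0802, 0.0359]
tool_rot: [0.992, 0.127, -0.001, 0.0]
ft_force: [0.5, -0.2, 0.2]
finger_gap: 0.702
gripper_force: 0.0
```

Call:
send_rows(travel=[[0.006, 0, 0], [0.012, 0, 0], [0.018, 0, 0], [0.025, 0, 0], [0.025, 0, 0]], delta_rot=[[0, 0, 0], [0, 0, 0], [0, 0, 0], [0, 0, 0], [0, 0, 0]])

```text
t: 8.57
tcp_pos: [0.4152, 0.0866, 0.0365]
tool_rot: [0.992, 0.127, 0.0, -0.0]
ft_force: [-0.6, -0.0, -0.0]
finger_gap: 0.701
gripper_force: 0.0
```

```bash
python3 -c "
from h import *
go(j2w(-.113,-.058),.035,-np.pi/2)
tin([-.113,-.005,0])
"
```

```text
travel [0.0025 0.0004 0.0015] rot [ 0.0001 -0.0009  0.0041] jig [-0.1134 -0.0605] 0.03649623819448815 [-0.6115 -0.0042 -0.0183] 8.575
tin in jig top [-0.1143 -0.0004  0.0056] -17.53923988342285 8.625
```

Call:
send_rows(travel=[[-0.03, 0, 0], [-0.04, 0, -0.04], [-0.04, 0, -0.09], [-0.02, -0.04, -0.1], [0, -0.085, -0.1]], delta_rot=[[0, 0, 0], [0, 0, 0], [0, 0, -0.17], [0, 0, -0.34], [0, 0, -0.5]])

```text
t: 9.25
tcp_pos: [0.3951, 0.1699, 0.1388]
tool_rot: [0.929, 0.37, 0.003, 0.0]
ft_force: [1.0, -0.0, -0.4]
finger_gap: 0.701
gripper_force: 0.0
```

```bash
python3 -c "
from h import *
go(j2w(-.25,0),.14)
tin([-.113,-.002,0])
tin([-.113,-.002,0],'scene')
"
```

```text
travel [ 0.0767 -0.0157 -0.0009] rot [ 0.0051 -0.0031 -1.0636] jig [-0.199  -0.0594] 0.1387672262384367 [ 1.011  -0.0025 -0.4198] 9.25
tin in jig top [-0.1142 -0.0009 -0.001 ] -50.36065673828125 9.3
tin in jig scene [-0.1125  0.0009  0.0027] -27.871679306030273 9.35
```

Call:
send_rows(travel=[[0.02, -0.01, 0], [0.05, -0.015, 0], [0.077, -0.016, 0], [0.077, -0.016, 0], [0.077, -0.016, 0]], delta_rot=[[0, 0, -0.18], [0, 0, -0.36], [0, 0, -0.54], [0, 0, -0.72], [0, 0, -0.9]])

```text
t: 9.98
tcp_pos: [0.4383, 0.2329, 0.136]
tool_rot: [0.675, 0.738, -0.0, -0.0]
ft_force: [0.0, 0.3, -0.0]
finger_gap: 0.702
gripper_force: 0.0
```

Call:
send_rows(travel=[[0, 0, 0], [0, 0, 0.05], [0, 0, 0.1]], delta_rot=[[0, 0, -0.164], [0, 0, -0.164], [0, 0, -0.164]])

```text
t: 10.35
tcp_pos: [0.4393, 0.233, 0.036]
tool_rot: [0.615, 0.789, 0.001, 0.001]
ft_force: [0.5, 0.9, -0.8]
finger_gap: 0.699
gripper_force: 0.0
```

```bash
python3 -c "
from h import *
go(j2w(-.19,-.0005),.035,-.004)
"
```

```text
travel [-0.0593  0.0008  0.001 ] rot [ 0.0028 -0.0003  0.0003] jig [-0.2493 -0.001 ] 0.03601836213415724 [ 0.4918  0.9058 -0.8435] 10.35
```

Call:
send_rows(travel=[[-0.025, 0.001, 0], [-0.045, 0.001, 0], [-0.058, 0.001, 0], [-0.064, 0.001, 0], [-0.07, 0.001, 0]], delta_rot=[[0, 0, 0], [0, 0, 0], [0, 0, 0], [0, 0, 0], [0, 0, 0]])

```text
t: 10.98
tcp_pos: [0.4565, 0.1655, 0.0364]
tool_rot: [0.615, 0.789, 0.0, -0.0]
ft_force: [-0.6, 1.3, 0.1]
finger_gap: 0.7
gripper_force: 0.0
```

Call:
send_rows(travel=[[-0.006, 0, 0], [-0.012, 0, 0], [-0.018, 0, 0], [-0.024, 0, 0], [-0.03, 0, 0]], delta_rot=[[0, 0, 0], [0, 0, 0], [0, 0, 0], [0, 0, 0], [0, 0, 0]])

```text
t: 11.6
tcp_pos: [0.4639, 0.1361, 0.0363]
tool_rot: [0.615, 0.789, 0.0, 0.0]
ft_force: [-0.2, 2.1, -0.0]
finger_gap: 0.7
gripper_force: 0.0
```

```bash
python3 -c "
from h import *
go(j2w(0.033,-.001),.035,-.004)
g=w2j(get_state()['tcp_pos']);g=[g[0]+.076,0,0]
tin(g);tin(g,'scene')
"
```

```text
travel [-0.1823  0.0007  0.0013] rot [ 0.0001 -0.0001  0.0012] jig [-0.1493 -0.0011] 0.036338522508466094 [-0.2073  2.1076 -0.0059] 11.6
tin in jig top [-0.07   -0.0013  0.0261] -35.34150314331055 11.65
tin in jig scene [-0.0676  0.0016 -0.0215] -22.638446807861328 11.7
```

Call:
send_rows(travel=[[-0.008, 0, 0], [-0.016, 0, 0], [-0.024, 0, 0], [-0.032, 0, 0], [-0.04, 0, 0]], delta_rot=[[0, 0, 0], [0, 0, 0], [0, 0, 0], [0, 0, 0], [0, 0, 0]])

```text
t: 12.32
tcp_pos: [0.4737, 0.097, 0.0363]
tool_rot: [0.615, 0.789, 0.0, 0.0]
ft_force: [-0.7, 1.1, 1.0]
finger_gap: 0.703
gripper_force: 0.0
```

Call:
send_rows(travel=[[-0.008, 0, 0], [-0.016, 0, 0], [-0.024, 0, 0], [-0.032, 0, 0], [-0.04, 0, 0]], delta_rot=[[0, 0, 0], [0, 0, 0], [0, 0, 0], [0, 0, 0], [0, 0, 0]])

```text
t: 12.95
tcp_pos: [0.4835, 0.0583, 0.0363]
tool_rot: [0.615, 0.789, 0.0, 0.0]
ft_force: [-1.4, 2.5, 0.9]
finger_gap: 0.703
gripper_force: 0.0
```

```bash
python3 -c "
from h import *
go(j2w(0.03,-.001),.035,-.004)
g=w2j(get_state()['tcp_pos']);g=[g[0]+.078,0,0]
x,im=tin(g);tin(g,'scene')
q=proj('top',place(np.r_[j2w(x[0],x[1]),JG[2]+x[2]],B)); cv2.polylines(im,[np.round(q).astype(int)],True,(255,0,0))
crop(im,165,135,235,150,3,'pics/t4.png')
"
```

```text
travel [-0.0991  0.0007  0.0013] rot [ 0.0001 -0.      0.0012] jig [-0.0691 -0.0014] 0.03633498079453262 [-1.3841  2.486   0.9001] 12.95
tin in jig top [ 0.0941 -0.0008 -0.0091] -31.695079803466797 13.0
tin in jig scene [ 0.0125  0.0011 -0.022 ] -23.349407196044922 13.05
```

View pics/t4.png

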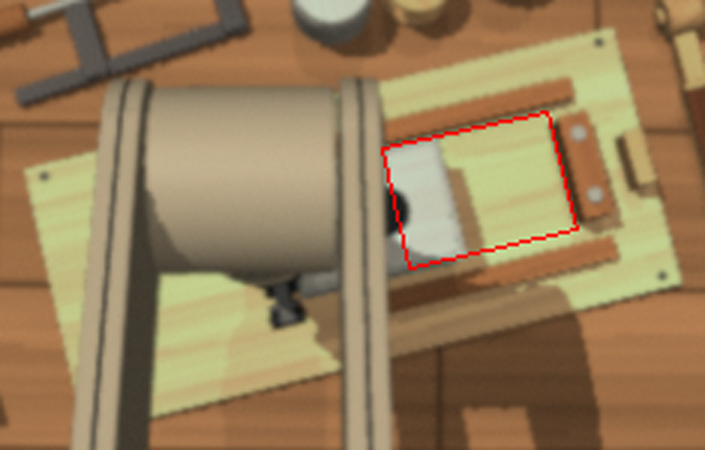

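The overlay here is a false match. The real front edge runs about (437,138) to (464,256), and the tin lies centrally between the rails. I'll check its yaw from that edge.

```bash
python3 -c "
from h import *
for y in(0,-.02):
  q=proj('top',place(np.r_[j2w(.0112,-.001),JG[2]+y],B)); print(y,((q-[165,135]+.5)*3-.5)[1:3])
im=cv2.imread('pics/t4.png');hsv=cv2.cvtColor(im,cv2.COLOR_BGR2HSV)
# subpixel front edge: saturation jump along each crop row
pts=[]
for r in range(146,250,3):
  s=cv2.GaussianBlur(hsv[r-2:r+3,:,1].mean(0).reshape(1,-1).astype(np.float32),(9,1),0).ravel()
  c0=437+(r-138)*27/118; a=int(c0)-9; g=np.diff(s[a:a+19]); pts.append((a+.5+g.argmax(),r))
pts=np.array(pts);w=ray('top',c2p(pts,165,135),.082);J=np.array([w2j(p) for p in w])
k=np.polyfit(J[:,1],J[:,0],1);print('front x',k[1],'yaw',-np.arctan(k[0]),np.std(J[:,0]-np.polyval(k,J[:,1])))
"
```

```text
0 [[440.4415 135.3185]
 [471.2945 255.1946]]
-0.02 [[442.0484 136.6892]
 [470.4992 257.1556]]
front x 0.07366339529248535 yaw 0.009120327199012391 0.00035256394496417957
```

Call:
send_rows(travel=[[-0.008, 0, 0], [-0.016, 0, 0], [-0.024, 0, 0], [-0.032, 0, 0], [-0.04, 0, 0]], delta_rot=[[0, 0, 0], [0, 0, 0], [0, 0, 0], [0, 0, 0], [0, 0, 0]])

```text
t: 13.68
tcp_pos: [0.4931, 0.0194, 0.0362]
tool_rot: [0.615, 0.789, -0.0, -0.0]
ft_force: [-1.5, 2.4, -0.9]
finger_gap: 0.704
gripper_force: 0.0
```

Call:
send_rows(travel=[[-0.008, 0, 0], [-0.016, 0, 0], [-0.024, 0, 0], [-0.032, 0, 0], [-0.04, 0, 0]], delta_rot=[[0, 0, 0], [0, 0, 0], [0, 0, 0], [0, 0, 0], [0, 0, 0]])

```text
t: 14.3
tcp_pos: [0.503, -0.0193, 0.0363]
tool_rot: [0.615, 0.789, -0.0, -0.0]
ft_force: [0.0, 1.9, -0.9]
finger_gap: 0.706
gripper_force: 0.0
```

```bash
python3 -c "
from h import *
go(j2w(0.03,-.001),.035,-.004)
g=w2j(get_state()['tcp_pos']);g=[g[0]+.078,0,0]
tin(g,'scene')
"
```

```text
travel [-0.0191  0.0007  0.0013] rot [-0.0001 -0.      0.0012] jig [ 0.0109 -0.0017] 0.03626814807498069 [ 0.0304  1.8615 -0.8891] 14.3
tin in jig scene [ 0.0911  0.0009 -0.0245] -24.585718154907227 14.35
```

Call:
send_rows(travel=[[-0.003, 0, 0], [-0.006, 0, 0], [-0.009, 0, 0], [-0.011, 0, 0], [-0.013, 0, 0]], delta_rot=[[0, 0, 0], [0, 0, 0], [0, 0, 0], [0, 0, 0], [0, 0, 0]])

```text
t: 14.98
tcp_pos: [0.5061, -0.0314, 0.0363]
tool_rot: [0.615, 0.789, 0.0, 0.0]
ft_force: [-0.1, 2.4, 1.9]
finger_gap: 0.704
gripper_force: 0.0
```

Call:
send_rows(travel=[[-0.001, 0, 0], [-0.002, 0, 0], [-0.003, 0, 0], [-0.004, 0, 0]], delta_rot=[[0, 0, 0], [0, 0, 0], [0, 0, 0], [0, 0, 0]])

```text
t: 15.48
tcp_pos: [0.507, -0.0353, 0.0363]
tool_rot: [0.615, 0.789, -0.0, -0.0]
ft_force: [-0.8, 2.2, 1.2]
finger_gap: 0.702
gripper_force: 0.0
```

Call:
send_rows(travel=[[-0.001, 0, 0], [-0.002, 0, 0], [-0.003, 0, 0]], delta_rot=[[0, 0, 0], [0, 0, 0], [0, 0, 0]])

```text
t: 15.85
tcp_pos: [0.5078, -0.0382, 0.0363]
tool_rot: [0.615, 0.789, -0.0, -0.0]
ft_force: [-0.4, 2.3, 1.5]
finger_gap: 0.702
gripper_force: 0.0
```

Call:
send_rows(travel=[[-0.001, 0, 0], [-0.002, 0, 0]], delta_rot=[[0, 0, 0], [0, 0, 0]])

```text
t: 16.1
tcp_pos: [0.5079, -0.0391, 0.0362]
tool_rot: [0.615, 0.789, 0.0, -0.001]
ft_force: [-3.7, 11.3, 4.6]
finger_gap: 0.701
gripper_force: 0.0
```

Call:
send_rows(travel=[[-0.001, 0, 0], [-0.001, 0, 0]], delta_rot=[[0, 0, 0], [0, 0, 0]])

```text
t: 16.35
tcp_pos: [0.5078, -0.0392, 0.0362]
tool_rot: [0.614, 0.789, 0.001, -0.002]
ft_force: [-6.0, 13.4, 6.3]
finger_gap: 0.7
gripper_force: 0.0
```

Call:
send_rows(travel=[[0.01, 0, 0], [0.05, 0, 0], [0.09, 0, 0], [0.1, 0, -0.05], [0.1, 0, -0.11]], delta_rot=[[0, 0, 0], [0, 0, 0], [0, 0, 0], [0, 0, 0], [0, 0, 0]])

```text
t: 16.98
tcp_pos: [0.4823, 0.0567, 0.146]
tool_rot: [0.614, 0.789, -0.001, -0.001]
ft_force: [0.6, -0.1, 0.0]
finger_gap: 0.7
gripper_force: 0.0
```

Call:
send_rows(travel=[[0.05, 0, -0.03], [0.1, 0, -0.05], [0.13, 0, -0.05], [0.13, 0, -0.05]], delta_rot=[[0, 0, 0], [0, 0, 0], [0, 0, 0], [0, 0, 0]])

```text
t: 17.48
tcp_pos: [0.4519, 0.1835, 0.1966]
tool_rot: [0.614, 0.79, 0.0, 0.0]
ft_force: [0.7, -1.0, 0.6]
finger_gap: 0.701
gripper_force: 0.0
```

```bash
python3 -c "
from h import *
print(get_state()['ft_force'])
x,im=tin([.109,0,0]);tin([.109,0,0],'scene')
crop(im,165,135,235,150,3,'pics/t5.png')
"
```

```text
[ 0.7049 -1.0196  0.5801]
tin in jig top [ 0.106  -0.0014 -0.0032] -50.344276428222656 17.525
tin in jig scene [0.111  0.0008 0.0014] -23.0399112701416 17.575
```

View pics/t5.png

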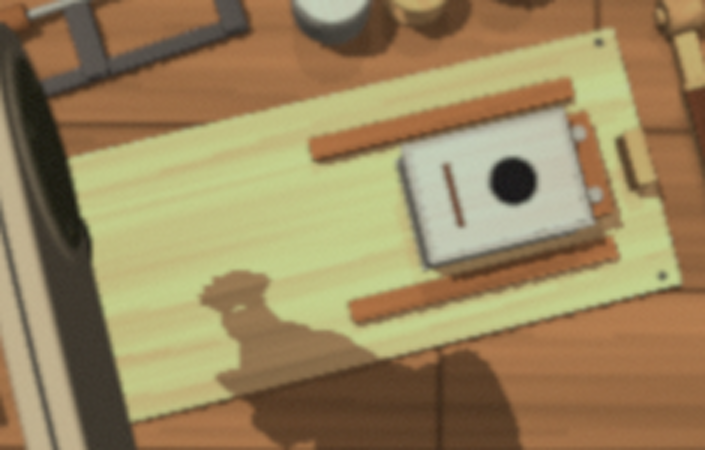

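The picture shows the tin flush against the stop, at about (590,165), and centred between the rails. Its yaw is about -0.003 rad, y about -1 mm, and the robot is clear of it.

```bash
python3 -c "
from station import *
print(close_job())"
```

```text
the job is handed in; nothing more can be done
None
```

The tin sits flat against the stop, square to within about 0.003 rad and about 1 mm off the lane's centre line; I saw no contact with either rail, the robot finished clear of the tin, and the job was handed in at about 17.6 s of the 61 s allowed.

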